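# Drive the broken dowel out of the rail

### The job

The dark dowel is jammed in the drilled pine rail: take the blue-handled drift from its stand and push the dark dowel down through its bore with it, until the dowel has dropped into the tray underneath and the drift's brass depth collar sits on the rail; press the collar there with about 15 newtons for a moment. Work by feel: never press on the rail or the dowel with more than 25 newtons, and leave the yellow dowel in the other bore where it is. Then put the drift back upright in its stand, fully home.

Things in the scene. Friction and masses are not known exactly. Their poses are not given: they have to be found in the camera images.
- drift_grip (a point): Drift (punch, 0.16 kg, 124 mm long, loose, round): middle of its blue handle (22 mm in diameter, 54 mm long), the place to grip; 29 mm above the handle's lower end. z towards the handle's top. Below the handle is a steel shaft (12 mm, 70 mm long) with a brass depth collar clamped on it (28 mm in diameter, 9 mm thick, rubber-faced below). It starts upright in the stand, tip on the hole's floor.
- drift_tip (a point): Centre of the lower end face of the drift's shaft, 99 mm below drift_grip; bevelled from 12 to 9 mm over its last 2 mm. The collar's underside is somewhere between 42.5 and 60.5 mm above the tip: it was set by hand and is not measured, and it does not slip. So it meets the rail only after the dowel has let go.
- stand_hole (a point): Centre of the mouth of the hole in the drift's stand (fixed wooden block 80 x 80 mm, its top 50 mm above the table). The hole is 15 mm wide with a 2 mm bevel and 40 mm deep; the drift stands home when its tip rests on the hole's floor, 10 mm above the table; the collar stays clear of the stand's top.
- rail: Fixed pine rail, 50 mm (x) by 200 mm (y) by 40 mm thick, carried level on two dark risers at its ends: underside 60 mm, top 100 mm above the table. The origin is on the table under the rail's centre, y along the rail. Red clamps stand up to 13 mm above the rail's top near its ends, beyond 78 mm from the centre.
- bore_a (a point): Centre of the mouth, in the rail's top, of the bore at +30 mm along the rail's y. It goes straight down through the rail (40 mm), is 15 mm wide with a 1 mm bevel; the 12 mm drift has 1.5 mm on each side. Either bore may hold the dark dowel. The collar's rubber face gives only 1 mm at 15 N.
- bore_b (a point): The same for the bore at -30 mm along the rail's y.
- dark_dowel_mid (a point): Middle of the dark brown dowel (14 mm in diameter, 28 mm long, 20 g, loose) jammed in one of the bores, its top 2 to 6 mm below the rail's top at the start. The last 16 mm of the bore above the underside are tight: the dowel resists with some 8 to 15 N as long as any of it is there, then drops. z along the dowel.
- pale_dowel_mid (a point): Middle of the yellow dowel (14 mm in diameter, 45 mm long, loose) in the other bore, standing 5 mm above the rail's top. It stays there.
- tray (a point): Middle of the inner floor, 4 mm above the table, of the blue tray that stands fixed under the rail, between the risers: 84 mm (x of the rail) by 116 mm (y), walls 4 mm thick and 22 mm high.

How it is judged:
On the way, in this order (a step that is already met when the one before it is completed fails the run):
1. the drift is lifted clear of its stand (height (world z) of drift_tip above 0.055 m), for 0.1 s.
2. the dark dowel is out of the rail, the drift stands through that bore and its collar is pressed on the rail with over 10 N (height (world z) of dark_dowel_mid below 0.048 m and height (world z) of drift_tip below 0.0595 m and (horizontal distance between drift_tip and bore_a below 0.004 m or horizontal distance between drift_tip and bore_b below 0.004 m) and contact force between drift and rail above 10 N), for 0.2 s.
At the end, for the whole second after the job is handed in: The dark dowel lies in the tray (its middle within the outline and under 35 mm above the table); the drift stands in its stand, upright within 0.12 rad, tip within 5 mm of the hole's axis, within 3.5 mm of the hole's floor; the yellow dowel is within 4 mm of where it was (height (world z) of dark_dowel_mid below 0.035 m and x of dark_dowel_mid in the frame of rail between -0.042 and 0.042 m and y of dark_dowel_mid in the frame of rail between -0.058 and 0.058 m and horizontal distance between drift_tip and stand_hole below 0.005 m and height (world z) of drift_tip below 0.0135 m and angle between drift_grip's own z axis and vertical below 0.12 rad and distance of pale_dowel_mid from where it was at the start of the episode below 0.004 m); the robot touches nothing.
It fails at once if the drift presses on the rail or on the dark dowel with more than 25 N (contact force between drift and rail above 25 N or contact force between drift and dark_dowel above 25 N).
It fails at once if the yellow dowel is shifted by more than 4 mm (distance of pale_dowel_mid from where it was at the start of the episode above 0.004 m).
It also fails if it takes over 72 s, if anything falls off the work surface, if the arm or the gripper's body presses on something with over 40 N, if the wrist force passes 120 N, or if a joint passes its speed limit or range.

### The arm

A 6-joint arm with a two-finger parallel gripper is mounted at the origin on the work surface. World frame = base frame: x ahead of the robot, y to its left, z up, the work surface at z = 0. Lengths are in m, angles in rad, forces in N, time in s.
With the tool pointing down it reaches from about 0.25 to 0.775 m from the base axis. Payload 4 kg.
Tool frame: the origin (TCP) lies between the finger pads; the fingertips stand 8 mm ahead of it and the grasp point (between the pads) lies 11 mm behind it; z points along the fingers, y is the direction in which the jaws open and shut (so a half turn about z gives the same grasp; the last joint's range is limited). The gripper opens to 94 mm and grips with 3 to 60 N. Pads are 16 mm wide; open, the fingers measure 119 mm over their backs; the gripper's body (75 mm by 177 mm) begins 78 mm behind the grasp point.
Start: joints at [1.111, 0.087, 1.371, -0, 1.684, -0.103], TCP at [0.192, 0.515, 0.186] pointing down, gripper open.
Joint ranges: [-3.1, 3.1], [-0.76, 2.03], [0.27, 2.55], [-1.08, 4.22], [0.17, 2.65], [-2.57, 2.57]. Speed limits (rad/s): [2.79, 2.79, 3.14, 3.14, 3.14, 3.14].

### API

Orientations are given as a unit quaternion [x, y, z, w].
In Python, from bench import ctrl gives the robot as it stands.
- The arm moves only by the tool apply_moves, never from a script. Its argument "targets" is a list that holds one entry, the list of rows, each a list of 5 numbers: the shift along the tool's x, y, z in m, then the turn about the tool's z in degrees, then the opening in per cent of the stroke, from 0 (shut) to 100 (fully open). A call has 1 to 8 rows; each row is the pose to reach, as a shift and turn from the pose measured when the call began, along the tool's axes at that moment; what a row does not reach only later rows make up. A row lasts 1/10 s, in which the tool goes at most 50 mm and 8.59 degrees, less where a joint would pass 70% of its speed; a pose out of reach is approached as far as the arm can. A call with a gripper value outside its range is refused whole. The fingers move at their own pace and stop on an object; "squeeze" is the grip in N (left out, the last holds). Time passes only in rows, so rows that repeat a pose let the fingers close. It gives the time, the measured TCP pose, the force and the opening at its end, in the units of the state.
- ctrl.observe(): the state, without advancing time (a new reading comes with each control period).
- ctrl.capture(name): name is "side" or "top"; returns a dict with "pixels" (384x512x3 uint8, red, green, blue), "depth" (384x512 float32, m along the optical axis (not along the pixel's ray), 0 where there is no reading), "K" (3x3 intrinsics, pixels), "extrinsics" (4x4, takes a point from world to camera coordinates). Camera axes: x right, y down, z forward; pixel columns grow to the right and rows downward; lengths in m; the calibration is good to about 2 mm. A picture is of the moment at which its call begins.
- ctrl.sign_off(): hands the job in, once; it reports no verdict.
Trained networks look in the newest picture that a camera, given by its name, has taken for a name from the list of things; names that differ only in an ending like _2 or _b are one class to them, and where a whole thing is asked for, a point or a joint stands for the part that bears it (a point fixed in the world has none). Each returns a list of dicts, best first, with "score" (0 to 1); they miss things now and then, are a little off and sometimes report something else, mostly with a low value. They report only what shows in the picture. A call takes as long as a camera call.
- ctrl.regions_of(camera, label): "region" (384x512 bool, what is visible of it) and "xy" ([column, row] in pixels, amid what is visible of it).
- ctrl.place_of(camera, label): "xy" ([column, row] in pixels: a listed point, or the origin of a listed thing).
The state is a dict: "t": time; "qpos": joint angles; "qd": joint speeds; "joint_torque": joint torques, N m; "ee_pos": TCP position; "orientation": TCP orientation; "wrist_force": force on the tool from outside, world axes, zero at the start; "wrist_torque": the same for the moment, N m; "width": finger opening in m.
Only numpy, scipy, OpenCV 4.12 (cv2) and the standard library are available. Lean on these libraries where they do the work, as an engineer would, in place of code of your own. Each camera call takes 0.05 s, during which the arm holds its last target.

## Working session

There is one attempt and no reset: what is moved stays moved. The work goes in short steps, Python scripts to look and compute and a tool call to move; the robot and the scene stay as the last step left them, time stands still between calls to the robot, and variables do not carry over. Pictures are saved under pics/ and viewed, and the job is handed in when it is done.

Besides the shell and the picture viewer there is one more tool, called after "Request:" in YAML: its name, and indented under it one key for each argument. apply_moves: Moves the arm, as the interface text tells. Its arguments: {"type":"object","properties":{"targets":{"type":"array","items":{"type":"array","items":{"type":"array","items":{"type":"number"}}}},"squeeze":{"type":"number"}},"required":["targets"]}

```bash
ls; mkdir -p pics; cat > h.py <<'E'
import numpy as np, cv2
from bench import ctrl
def cap(n,f=None):
    c=ctrl.capture(n)
    if f: cv2.imwrite('pics/'+f, c['pixels'][:,:,::-1])
    return c
def ray(c,xy):
    E=np.array(c['extrinsics']);K=np.array(c['K']);R=E[:3,:3];t=E[:3,3]
    d=R.T@np.linalg.solve(K,[xy[0],xy[1],1.]); o=-R.T@t
    return o,d
def atz(c,xy,z):
    o,d=ray(c,xy); return o+d*(z-o[2])/d[2]
def world(c,xy):
    u,v=int(round(xy[0])),int(round(xy[1])); z=c['depth'][v,u]; o,d=ray(c,xy); return o+d*z
def proj(c,p):
    E=np.array(c['extrinsics']);q=np.array(c['K'])@(E[:3,:3]@np.array(p)+E[:3,3]); return q[:2]/q[2]
E
python3 - <<'E'
from h import *
np.set_printoptions(precision=4,suppress=True)
s=ctrl.observe(); print(s)
for n in('top','side'):
    c=cap(n,n+'0.png'); o,_=ray(c,(0,0)); print(n,o)
    for l in ['drift_grip','drift_tip','stand_hole','rail','bore_a','bore_b','dark_dowel_mid','pale_dowel_mid','tray']:
        for d in ctrl.place_of(n,l)[:3]:
            print(l,round(d['score'],2),np.array(d['xy']),world(c,np.clip(d['xy'],0,[511,383])))
E
```

```text
pics
{'t': 0.0, 'qpos': array([ 1.1109,  0.0879,  1.3722, -0.    ,  1.6835, -0.1031]), 'qd': array([-0.0008,  0.0009,  0.0006,  0.0007,  0.0012, -0.    ]), 'joint_torque': array([ -0.0005, -34.0181, -30.2429,   0.0717,   0.0331,  -0.0001]), 'ee_pos': array([0.1919, 0.5148, 0.1844]), 'orientation': array([ 0.1775,  0.9841, -0.001 , -0.0003]), 'wrist_force': array([-0.8033,  0.2638,  0.2325]), 'wrist_torque': array([-0.0432,  0.0064,  0.0174]), 'width': 0.09417686695235496}
top [0.4007 0.0366 0.9346]
drift_grip 0.52 [164.4 221.7] [0.446  0.197  0.1347]
stand_hole 0.93 [169.3 222.8] [0.4456 0.1934 0.1065]
rail 0.72 [322.2 173.7] [ 0.5419 -0.0931  0.1011]
rail 0.27 [167.5 224.3] [0.4424 0.1951 0.1146]
bore_a 0.82 [345.2 170.4] [ 0.5495 -0.1379  0.0961]
bore_a 0.65 [315.3 158.3] [ 0.5705 -0.0795  0.1059]
bore_b 0.82 [345.2 170.4] [ 0.5495 -0.1379  0.0961]
bore_b 0.65 [315.3 158.3] [ 0.5705 -0.0795  0.1059]
dark_dowel_mid 0.57 [346.1 170.3] [ 0.5496 -0.1395  0.0969]
pale_dowel_mid 0.46 [318.1 161.4] [ 0.5648 -0.0849  0.1048]
tray 0.75 [324.  174.3] [ 0.5409 -0.0967  0.1001]
side [ 0.3117 -0.3772  0.5517]
drift_grip 0.89 [191.2 153.9] [0.4401 0.1951 0.113 ]
stand_hole 0.67 [193.1 175.1] [0.4368 0.1946 0.0585]
stand_hole 0.29 [315.3 239.9] [ 0.5534 -0.0897  0.0985]
rail 0.98 [318.5 282.8] [ 0.5233 -0.15    0.0799]
bore_a 0.66 [317.5 233.5] [ 0.5612 -0.0832  0.1033]
bore_b 0.66 [317.5 233.5] [ 0.5612 -0.0832  0.1033]
dark_dowel_mid 0.38 [330.2 268.2] [ 0.545  -0.1447  0.0973]
pale_dowel_mid 0.52 [317.9 237.9] [ 0.5589 -0.0887  0.0994]
tray 0.63 [317.7 282.3] [ 0.5212 -0.1504  0.0833]
```

```bash
python3 - <<'E'
import cv2
for n in('top','side'):
    a=cv2.imread(f'pics/{n}0.png')
    cv2.imwrite(f'pics/{n}0b.png',cv2.resize(a,(768,576),interpolation=2))
a=cv2.imread('pics/top0.png')
cv2.imwrite('pics/z1.png',cv2.resize(a[110:240,270:400],None,fx=4.6,fy=4.6,interpolation=2))
E
```

```text
(no output)
```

View pics/top0b.png

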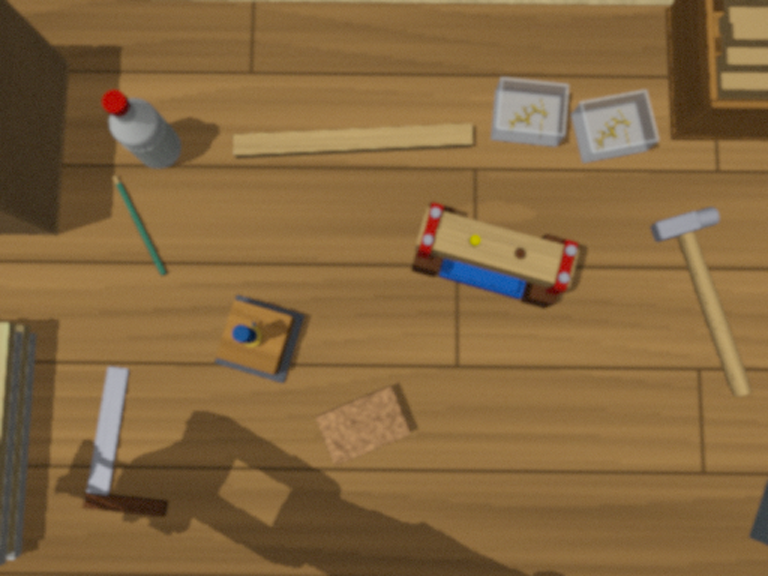

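View pics/side0b.png

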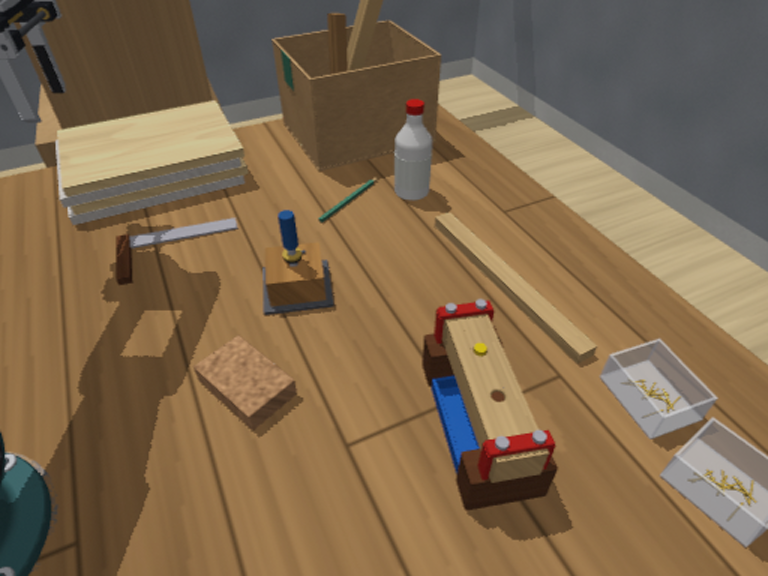

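View pics/z1.png

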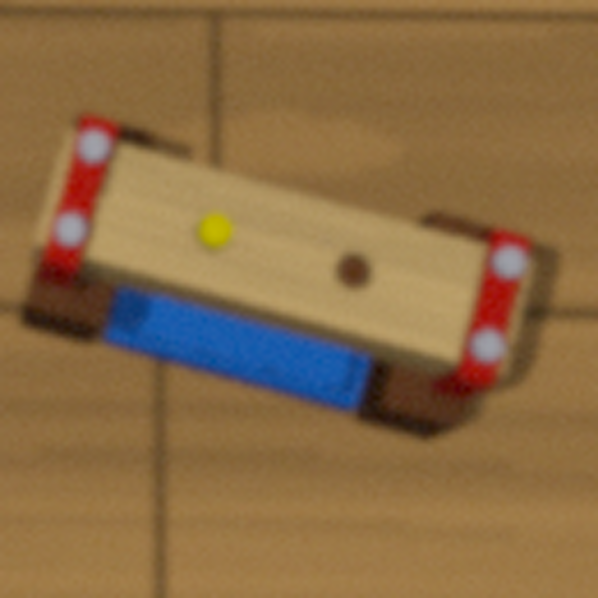

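The top view shows the drift in its stand at about (163,222). The yellow dowel is at (316,160), the dark bore at (346,169), and the tray is under the rail. Next I'll measure these more precisely with colour segmentation in both cameras.

```bash
cat >> h.py <<'E'
def blob(c,win,f):
    x0,y0,x1,y1=win; p=c['pixels'][y0:y1,x0:x1].astype(float)
    w=f(p[...,0],p[...,1],p[...,2]); 
    n,l,st,ce=cv2.connectedComponentsWithStats(w.astype(np.uint8))
    if n<2: return None
    k=1+np.argmax(st[1:,4]); return ce[k]+[x0,y0], st[k]+[x0,y0,0,0,0]
BLUE=lambda r,g,b:(b>1.5*r)&(b>60)
YEL=lambda r,g,b:(r>150)&(g>140)&(b<60)
DARK=lambda r,g,b:(r+g+b<260)
E
python3 - <<'E'
from h import *
np.set_printoptions(precision=4,suppress=True)
W={'top':((335,160,357,180),(305,150,328,172),(150,210,182,235)),'side':((320,253,345,275),(308,222,330,242),(180,135,205,172))}
for n in W:
    c=cap(n); print(n, c['K'][0])
    a=blob(c,W[n][0],DARK); print('dark',a, atz(c,a[0],.098))
    a=blob(c,W[n][1],YEL); print('pale',a, atz(c,a[0],.104))
    a=blob(c,W[n][2],BLUE); print('drift',a, atz(c,a[0],.133),atz(c,a[0],.109))
    for r in ctrl.regions_of(n,'drift_grip')[:1]+ctrl.regions_of(n,'stand_hole')[:1]+ctrl.regions_of(n,'rail')[:1]:
        ys,xs=np.nonzero(r['region']); print(r['score'],r['xy'],xs.min(),xs.max(),ys.min(),ys.max())
    # depth cloud
    v,u=np.mgrid[0:384,0:512]; E=np.array(c['extrinsics']);K=c['K'];z=c['depth']
    P=np.stack([(u-K[0][2])/K[0][0]*z,(v-K[1][2])/K[1][1]*z,z],-1)-E[:3,3]; P=P@E[:3,:3]
    m=(z>0)
    # stand top
    s=m&(np.hypot(P[...,0]-.443,P[...,1]-.194)<.07)&(abs(P[...,2]-.05)<.006)
    q=P[s]; r=cv2.minAreaRect(q[:,:2].astype(np.float32)*1000); print('stand',r,np.median(q[:,2]))
    s=m&(np.hypot(P[...,0]-.555,P[...,1]-.1*-1.1)<.12)&(abs(P[...,2]-.1)<.005)
    q=P[s]; r=cv2.minAreaRect(q[:,:2].astype(np.float32)*1000); print('rail',r,np.median(q[:,2]))
    s=m&(np.hypot(P[...,0]-.443,P[...,1]-.194)<.03)&(P[...,2]>.085)&(P[...,2]<.16)
    q=P[s]; print('handle',len(q),q.mean(0),q.min(0),q.max(0))
    s=m&(np.hypot(P[...,0]-.443,P[...,1]-.194)<.03)&(P[...,2]>.058)&(P[...,2]<.08)
    q=P[s]; print('collar',len(q),q.mean(0),q.min(0),q.max(0))
E
```

```text
top [444.2699   0.     253.1642]
dark (array([346.5484, 168.4194]), array([344, 166,   6,   6,  31])) [ 0.553  -0.1402  0.098 ]
pale (array([316.383 , 159.5745]), array([313, 156,   8,   8,  47])) [ 0.5685 -0.0818  0.104 ]
drift (array([161.08, 222.1 ]), array([156, 217,  12,  11, 100])) [0.4453 0.2033 0.133 ] [0.4466 0.2083 0.109 ]
0.71 [167.0, 221.4] 155 174 216 231
0.71 [176.4, 228.4] 144 202 198 255
0.57 [329.2, 174.9] 275 385 134 205
stand ((445.634521484375, 204.73770141601562), (81.108642578125, 79.97500610351562), 74.09808349609375) 0.049879293853641336
rail ((560.2225952148438, -111.76420593261719), (200.27133178710938, 66.10284423828125), 74.50851440429688) 0.10005437250223098
handle 162 [0.4448 0.2018 0.1257] [0.4349 0.1935 0.086 ] [0.4563 0.2144 0.137 ]
collar 68 [0.4459 0.1989 0.067 ] [0.4318 0.1912 0.0609] [0.4631 0.2135 0.0714]
side [357.7929   0.     255.8145]
dark (array([331.54, 263.52]), array([328, 260,   8,   8,  50])) [ 0.5513 -0.1389  0.098 ]
pale (array([319.878 , 231.3902]), array([316, 229,   9,   6,  41])) [ 0.5667 -0.0815  0.104 ]
drift (array([191.2184, 152.534 ]), array([186, 140,  11,  27, 206])) [0.4356 0.173  0.133 ] [0.4427 0.2046 0.109 ]
0.69 [191.9, 159.3] 185 203 140 178
0.96 [196.3, 189.0] 175 222 162 209
0.67 [322.5, 277.0] 280 370 199 340
stand ((443.2430725097656, 205.89303588867188), (81.54656982421875, 80.10253143310547), 74.17311096191406) 0.048372331038042
rail ((557.7777709960938, -111.80146026611328), (196.52972412109375, 65.40034484863281), 74.72322845458984) 0.09845162314642969
handle 253 [0.442  0.2    0.1138] [0.4328 0.1941 0.0853] [0.4542 0.2157 0.1339]
collar 112 [0.4434 0.2007 0.0659] [0.4297 0.1908 0.0582] [0.4618 0.2147 0.0788]
```

```bash
cat >> h.py <<'E'
from scipy.spatial.transform import Rotation as Ro
def shift(target,show=True):
    s=ctrl.observe(); R=Ro.from_quat(s['orientation']).as_matrix(); d=R.T@(np.array(target)-s['ee_pos'])
    print('t',round(s['t'],2),'ee',s['ee_pos'].round(4),'shift',d.round(4),'f',s['wrist_force'].round(2),'xaxis',R[:,0].round(4),'z',R[:,2].round(4),'w',round(s['width'],4)); return d
E
python3 -c "
from h import *
shift([.444,.2045,.165]);shift([.444,.2045,.098])"
```

```text
t 1.4 ee [0.1921 0.5154 0.1856] shift [-0.3446 -0.2033  0.0206] f [0.5  0.04 0.59] xaxis [-0.937   0.3493 -0.    ] z [ 1.e-04  1.e-04 -1.e+00] w 0.0942
t 1.4 ee [0.1921 0.5154 0.1856] shift [-0.3446 -0.2034  0.0876] f [0.5  0.04 0.59] xaxis [-0.937   0.3493 -0.    ] z [ 1.e-04  1.e-04 -1.e+00] w 0.0942
```

Request:
apply_moves:
  targets:
    - [[-0.04,-0.024,0,0,100],[-0.085,-0.05,0,0,100],[-0.13,-0.077,0,0,100],[-0.172,-0.102,0,0,100],[-0.215,-0.127,0.0,0,100],[-0.26,-0.153,0.005,0,100],[-0.3,-0.177,0.01,0,100],[-0.335,-0.198,0.015,0,100]]

```text
t: 2.2
ee_pos: [0.4381, 0.2107, 0.1707]
orientation: [0.178, 0.984, 0.0, 0.001]
wrist_force: [0.1, 0.9, 0.2]
width: 0.0939
```

```bash
python3 -c "
from h import *
shift([.444,.2045,.165]);shift([.444,.2045,.098]);print(ctrl.observe()['qd'].round(3))"
```

```text
t 2.2 ee [0.4381 0.2107 0.1707] shift [-0.0077 -0.0038  0.0057] f [0.11 0.94 0.17] xaxis [-0.9367  0.3502 -0.001 ] z [ 1.1e-03  2.0e-04 -1.0e+00] w 0.0939
t 2.2 ee [0.4381 0.2107 0.1707] shift [-0.0076 -0.0038  0.0727] f [0.11 0.94 0.17] xaxis [-0.9367  0.3502 -0.001 ] z [ 1.1e-03  2.0e-04 -1.0e+00] w 0.0939
[-0.847  0.196 -0.078  0.011 -0.117 -0.84 ]
```

Request:
apply_moves:
  targets:
    - [[-0.008,-0.004,0.005,0,100],[-0.008,-0.004,0.005,0,100],[-0.008,-0.004,0.03,0,100],[-0.008,-0.004,0.055,0,100],[-0.008,-0.004,0.072,0,100],[-0.008,-0.004,0.072,0,100],[-0.008,-0.004,0.072,0,100]]

```text
t: 2.9
ee_pos: [0.4437, 0.2056, 0.0993]
orientation: [0.177, 0.984, 0.001, 0.0]
wrist_force: [0.3, 0.5, -0.1]
width: 0.0939
```

```bash
python3 - <<'E'
from h import *
for i in range(3):
    c=cap('side','s1.png'); shift([.444,.2045,.098])
cv2.imwrite('pics/s1b.png',cv2.resize(c['pixels'][60:230,110:290,::-1],None,fx=3.3,fy=3.3))
E
```

```text
t 2.95 ee [0.4445 0.2055 0.1001] shift [ 0.0001 -0.0011  0.0021] f [0.16 0.3  0.87] xaxis [-0.9373  0.3486 -0.0023] z [ 0.0029  0.0013 -1.    ] w 0.0938
t 3.0 ee [0.4449 0.2054 0.1004] shift [ 0.0005 -0.0011  0.0024] f [0.66 0.06 0.21] xaxis [-0.9371  0.3489 -0.003 ] z [ 0.0037  0.0014 -1.    ] w 0.0941
t 3.05 ee [0.445  0.2052 0.1005] shift [ 0.0007 -0.001   0.0025] f [0.05 0.19 1.65] xaxis [-0.937   0.3493 -0.0032] z [ 0.004   0.0014 -1.    ] w 0.0934
```

View pics/s1b.png

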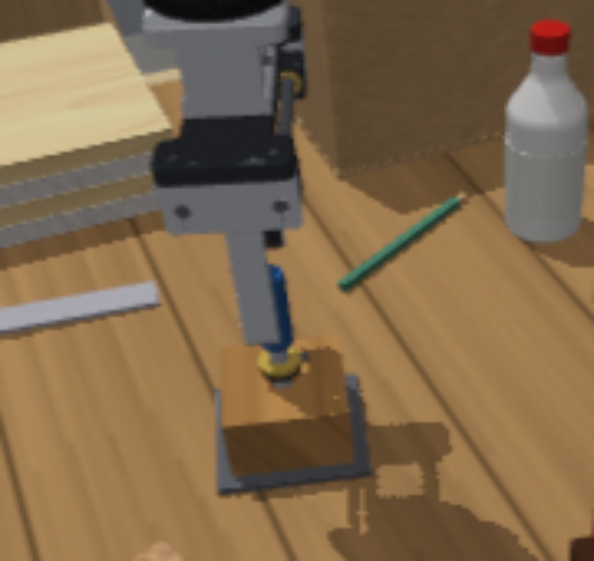

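The picture shows the fingers straddling the blue handle at about (275,310) in the crop. I'll close on it now.

Request:
apply_moves:
  targets:
    - [[0,-0.001,0.002,0,35],[0,-0.001,0.002,0,28],[0,-0.001,0.002,0,0],[0,-0.001,0.002,0,0],[0,-0.001,0.002,0,0],[0,-0.001,0.002,0,0],[0,-0.001,0.002,0,0],[0,-0.001,0.002,0,0]]
  squeeze: 50

```text
t: 3.85
ee_pos: [0.4447, 0.2042, 0.0984]
orientation: [0.177, 0.984, 0.001, 0.002]
wrist_force: [0.7, -0.2, -0.3]
width: 0.0336
```

```bash
python3 - <<'E'
from h import *
for i in range(3):
    c=cap('side','s2.png'); shift([.444,.2045,.098])
print(ctrl.observe()['wrist_torque'])
cv2.imwrite('pics/s2b.png',cv2.resize(c['pixels'][60:230,110:290,::-1],None,fx=3.3,fy=3.3))
E
```

```text
t 3.9 ee [0.4447 0.2042 0.0985] shift [0.0007 0.     0.0005] f [-0.99 -0.69 -0.34] xaxis [-0.937   0.3493 -0.0032] z [ 0.0039  0.0014 -1.    ] w 0.0293
t 3.95 ee [0.4447 0.2042 0.0985] shift [0.0007 0.     0.0005] f [ 0.41 -0.54 -0.07] xaxis [-0.937   0.3493 -0.0031] z [ 0.0039  0.0014 -1.    ] w 0.0257
t 4.0 ee [0.4447 0.2043 0.0985] shift [ 0.0007 -0.      0.0005] f [ 0.7  -0.07 -0.56] xaxis [-0.937   0.3493 -0.0032] z [ 0.004   0.0015 -1.    ] w 0.0212
[ 0.28482834 -0.09654048  0.03828428]
```

View pics/s2b.png

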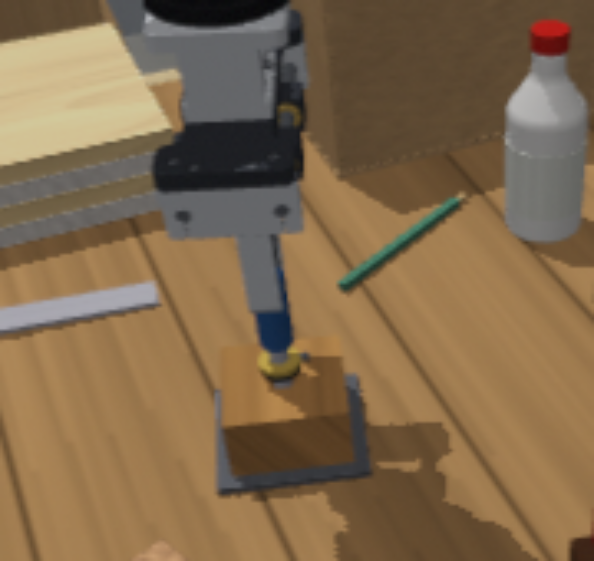

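Request:
apply_moves:
  targets:
    - [[0,0,0,0,0],[0,0,0,0,0],[0,0,-0.01,0,0],[0,0,-0.025,0,0],[0,0,-0.05,0,0],[0,0,-0.08,0,0],[0,0,-0.11,0,0],[0,0,-0.125,0,0]]

```text
t: 4.8
ee_pos: [0.4451, 0.2043, 0.227]
orientation: [0.177, 0.984, 0.002, 0.004]
wrist_force: [-0.0, -0.5, -2.2]
width: 0.0205
```

```bash
python3 - <<'E'
from h import *
for i in range(2):
    c=cap('side','s3.png'); shift([.552,-.1395,.225])
cv2.imwrite('pics/s3b.png',cv2.resize(c['pixels'][20:200,110:290,::-1],None,fx=3.3,fy=3.3))
E
```

```text
t 4.85 ee [0.4459 0.2046 0.2286] shift [-0.2196 -0.2854  0.0035] f [0.2  0.11 0.55] xaxis [-0.937   0.3493 -0.0092] z [ 0.0112  0.0037 -0.9999] w 0.021
t 4.9 ee [0.4454 0.2044 0.2263] shift [-0.22   -0.285   0.0013] f [ 0.06  0.06 -1.9 ] xaxis [-0.937   0.3493 -0.0074] z [ 0.009  0.003 -1.   ] w 0.0208
```

View pics/s3b.png

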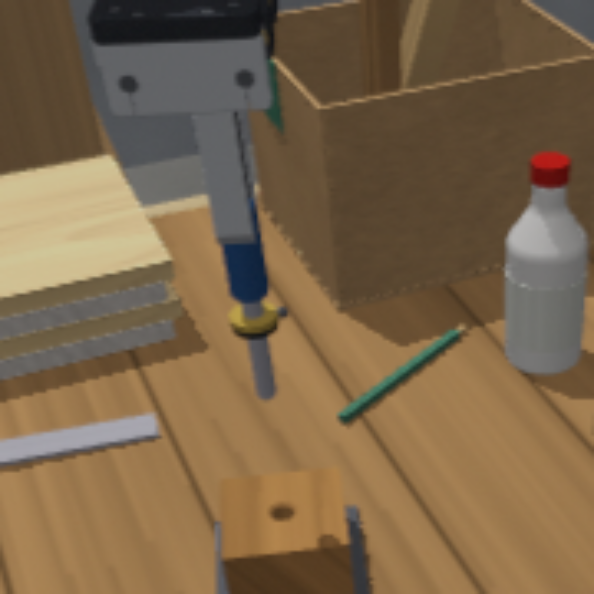

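The drift is lifted clear, and the stand hole now shows at about (195,175) in the full picture. I'll measure the hole and the drift's tilt and tip.

```bash
python3 - <<'E'
from h import *
np.set_printoptions(precision=4,suppress=True)
for n in('side','top'):
    c=cap(n,n+'4.png'); s=ctrl.observe()
    shift([.552,-.1395,.225])
    R=Ro.from_quat(s['orientation']).as_matrix(); tip=s['ee_pos']+R[:,2]*.088
    print('pred tip',tip,'px',proj(c,tip), 'top px',proj(c,s['ee_pos']-R[:,2]*.036))
    for l in('stand_hole','drift_tip','drift_grip'):
        for d in ctrl.place_of(n,l)[:2]: print(l,d['score'],d['xy'])
    u=proj(c,[.444,.205,.05]).astype(int); print(u)
    a=blob(c,(u[0]-8,u[1]-8,u[0]+9,u[1]+9),lambda r,g,b:r<115)
    if a: print('hole',a,atz(c,a[0],.05))
    cv2.imwrite(f'pics/{n}4z.png',cv2.resize(c['pixels'][u[1]-60:u[1]+50,u[0]-60:u[0]+60,::-1],None,fx=5,fy=5,interpolation=2))
E
```

```text
t 4.95 ee [0.4445 0.2042 0.224 ] shift [-0.2207 -0.2845 -0.001 ] f [-0.28 -1.13 -1.89] xaxis [-0.937   0.3493 -0.0044] z [ 0.0054  0.0018 -1.    ] w 0.0207
pred tip [0.445  0.2043 0.1361] px [190.5985 141.3702] top px [181.0387  82.9566]
stand_hole 0.61 [194.4, 173.1]
drift_tip 0.84 [189.3, 141.6]
drift_grip 0.6 [182.5, 96.1]
[195 174]
hole (array([195.1667, 174.9444]), array([192, 174,   7,   3,  18])) [0.4431 0.203  0.05  ]
t 5.15 ee [0.4432 0.2038 0.2213] shift [-0.2218 -0.2837 -0.0038] f [ 0.24  0.92 -1.64] xaxis [-0.937   0.3493  0.    ] z [ 0.      0.0001 -1.    ] w 0.0206
pred tip [0.4432 0.2038 0.1333] px [160.7423 223.2281] top px [143.951 218.757]
stand_hole 0.51 [346.6, 170.1]
[168 225]
hole (array([168., 225.]), array([160, 217,  17,  17, 289])) [0.4443 0.2066 0.05  ]
```

View pics/side4z.png

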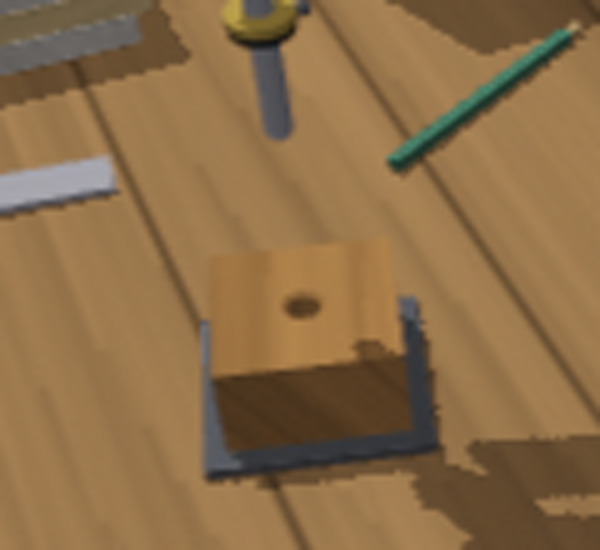

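View pics/top4z.png

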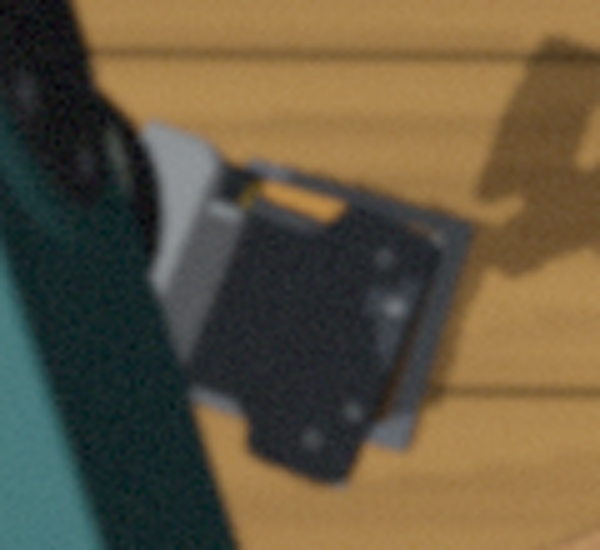

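Request:
apply_moves:
  targets:
    - [[-0.02,-0.026,0,0,0],[-0.05,-0.065,0,0,0],[-0.08,-0.104,0,0,0],[-0.11,-0.143,0,0,0],[-0.14,-0.181,0,0,0],[-0.17,-0.22,0,0,0],[-0.2,-0.259,0.0,0,0],[-0.215,-0.278,0.0,0,0]]

```text
t: 6.1
ee_pos: [0.5482, -0.1357, 0.2208]
orientation: [0.179, 0.984, -0.0, 0.0]
wrist_force: [0.0, -0.1, -1.6]
width: 0.0208
```

```bash
python3 -c "
from h import *
shift([.552,-.1395,.225])"
```

```text
t 6.1 ee [ 0.5482 -0.1357  0.2208] shift [-0.0049 -0.0022 -0.0042] f [ 0.03 -0.1  -1.65] xaxis [-0.9357  0.3529 -0.    ] z [-0.e+00 -2.e-04 -1.e+00] w 0.0208
```

Request:
apply_moves:
  targets:
    - [[-0.005,-0.002,0,0,0],[-0.005,-0.002,0.01,0,0],[-0.005,-0.002,0.02,0,0],[-0.005,-0.002,0.022,0,0],[-0.005,-0.002,0.022,0,0],[-0.005,-0.002,0.022,0,0]]

```text
t: 6.7
ee_pos: [0.5521, -0.1383, 0.1992]
orientation: [0.179, 0.984, -0.0, 0.0]
wrist_force: [1.1, 0.3, -1.0]
width: 0.0207
```

```bash
cat > look.py <<'E'
from h import *
import sys
np.set_printoptions(precision=4,suppress=True)
t=sys.argv[1]
for n in('side','top'):
    c=cap(n); s=ctrl.observe()
    shift([.5522,-.1395,.187])
    R=Ro.from_quat(s['orientation']).as_matrix(); tip=s['ee_pos']+R[:,2]*.088
    b=proj(c,[.5522,-.1395,.1])
    print(n,'pred tip',tip,'px',proj(c,tip),'bore px',b, 'origin', b.astype(int)-[50,70])
    u=b.astype(int)
    cv2.imwrite(f'pics/{n}{t}.png',cv2.resize(c['pixels'][u[1]-70:u[1]+40,u[0]-50:u[0]+60,::-1],None,fx=5.4,fy=5.4,interpolation=2))
E
python3 look.py 5
```

```text
t 6.75 ee [ 0.5523 -0.1386  0.1994] shift [-0.0002 -0.0009  0.0124] f [-0.95 -0.36 -2.26] xaxis [-0.9361  0.3518 -0.0011] z [ 0.001  -0.0004 -1.    ] w 0.0207
side pred tip [ 0.5524 -0.1386  0.1114] px [333.3242 257.8555] bore px [332.4681 262.8331] origin [282 192]
t 6.8 ee [ 0.5524 -0.1388  0.1995] shift [-0.0001 -0.0007  0.0125] f [ 0.57  0.28 -0.59] xaxis [-0.936   0.352  -0.0014] z [ 0.0012 -0.0006 -1.    ] w 0.021
top pred tip [ 0.5525 -0.1389  0.1115] px [347.3684 167.4317] bore px [346.4255 168.6611] origin [296  98]
```

View pics/side5.png

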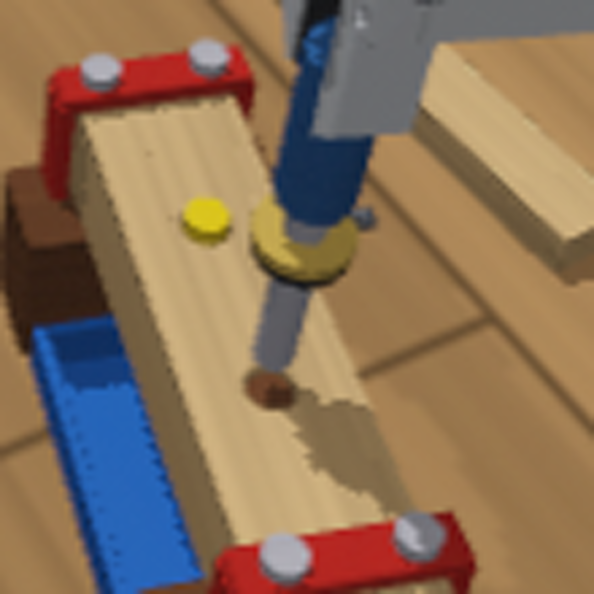

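View pics/top5.png

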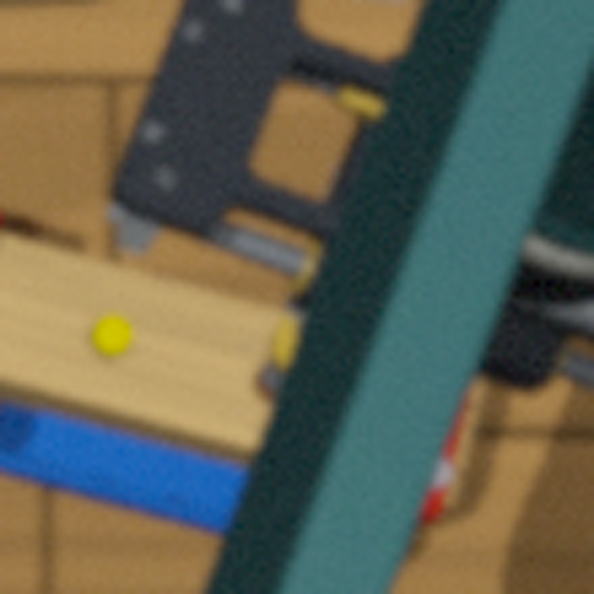

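```bash
python3 - <<'E'
from h import *
c=cap('side'); s=ctrl.observe(); print(s['ee_pos'])
cv2.imwrite('pics/side6.png',cv2.resize(c['pixels'][240:275,315:350,::-1],None,fx=16,fy=16,interpolation=cv2.INTER_CUBIC))
print(atz(c,(332.6,258.7),s['ee_pos'][2]-.088),atz(c,(331.6,263.6),.099))
E
```

```text
[ 0.55236263 -0.13898369  0.19950166]
[ 0.55047493 -0.13946219  0.11150166] [ 0.5507525 -0.1395684  0.099    ]
```

View pics/side6.png

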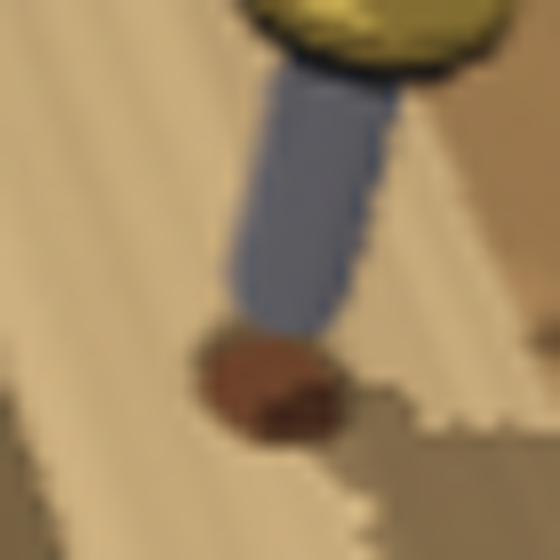

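Request:
apply_moves:
  targets:
    - [[0,0,0.003,0,0],[0,0,0.006,0,0],[0,0,0.008,0,0],[0,0,0.01,0,0],[0,0,0.011,0,0],[0,0,0.012,0,0],[0,0,0.012,0,0],[0,0,0.012,0,0]]

```text
t: 7.65
ee_pos: [0.5524, -0.139, 0.1876]
orientation: [0.179, 0.984, -0.0, 0.001]
wrist_force: [0.1, 0.7, -1.1]
width: 0.0211
```

```bash
cat > z.py <<'E'
from h import *
c=cap('side'); s=ctrl.observe(); print(round(s['t'],2),s['ee_pos'].round(4),s['wrist_force'].round(2),s['wrist_torque'].round(3),Ro.from_quat(s['orientation']).as_matrix()[:,2].round(4), proj(c,s['ee_pos']-[0,0,.088]).round(1))
import sys
cv2.imwrite(f'pics/{sys.argv[1]}.png',cv2.resize(c['pixels'][225:275,305:355,::-1],None,fx=11,fy=11,interpolation=cv2.INTER_CUBIC))
E
python3 z.py side7
```

```text
7.7 [ 0.5524 -0.139   0.1876] [-0.77 -0.03 -1.43] [ 0.009 -0.01   0.051] [ 1.4e-03 -6.0e-04 -1.0e+00] [332.4 262.7]
```

View pics/side7.png

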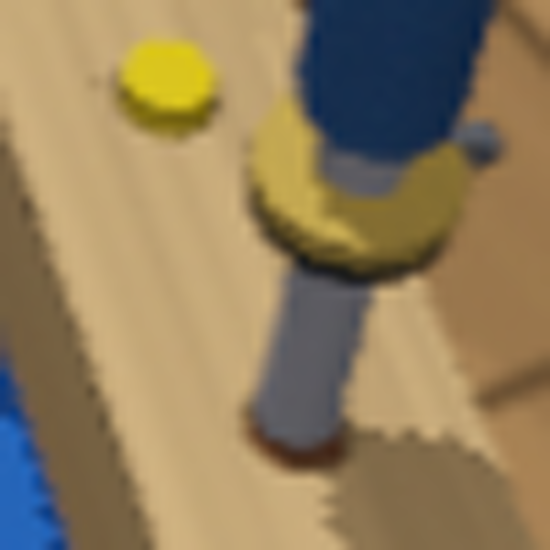

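Request:
apply_moves:
  targets:
    - [[0,0,0.0005,0,0],[0,0,0.001,0,0],[0,0,0.0015,0,0],[0,0,0.0015,0,0]]

```text
t: 8.1
ee_pos: [0.5524, -0.139, 0.186]
orientation: [0.179, 0.984, -0.0, 0.001]
wrist_force: [1.1, -0.9, -0.8]
width: 0.0212
```

Request:
apply_moves:
  targets:
    - [[0,0,0.0005,0,0],[0,0,0.001,0,0],[0,0,0.0015,0,0],[0,0,0.0015,0,0]]

```text
t: 8.5
ee_pos: [0.5528, -0.1392, 0.1855]
orientation: [0.179, 0.984, -0.0, 0.002]
wrist_force: [-0.7, 1.2, 3.0]
width: 0.0208
```

Request:
apply_moves:
  targets:
    - [[0,0,0.001,0,0],[0,0,0.002,0,0],[0,0,0.0025,0,0],[0,0,0.0025,0,0]]

```text
t: 8.9
ee_pos: [0.5536, -0.1394, 0.1849]
orientation: [0.179, 0.984, -0.001, 0.003]
wrist_force: [-0.8, 0.6, 5.8]
width: 0.0209
```

```bash
python3 z.py side8
```

```text
8.95 [ 0.5535 -0.1394  0.1849] [-0.44  0.82  5.69] [ 0.061  0.167 -0.022] [ 0.006  -0.0023 -1.    ] [332.9 263.7]
```

View pics/side8.png

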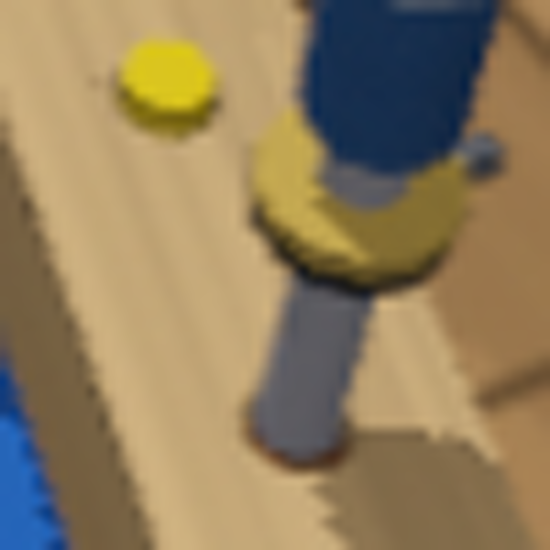

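Request:
apply_moves:
  targets:
    - [[0.001,0,0.001,0,0],[0.0015,0,0.002,0,0],[0.002,0,0.003,0,0],[0.0025,0,0.004,0,0],[0.003,0,0.0045,0,0],[0.003,0,0.005,0,0]]

```text
t: 9.55
ee_pos: [0.5519, -0.1387, 0.1821]
orientation: [0.179, 0.984, -0.001, 0.005]
wrist_force: [-0.4, -0.3, 7.4]
width: 0.0207
```

```bash
python3 z.py side9
```

```text
9.6 [ 0.5518 -0.1386  0.1819] [-0.    0.56  7.57] [0.045 0.005 0.024] [ 0.0101 -0.0036 -0.9999] [331.3 264.8]
```

Request:
apply_moves:
  targets:
    - [[0.001,0,0.0015,0,0],[0.002,-0.0005,0.003,0,0],[0.0025,-0.001,0.0045,0,0],[0.0025,-0.001,0.006,0,0],[0.0025,-0.001,0.0075,0,0],[0.0025,-0.001,0.009,0,0],[0.0025,-0.001,0.0105,0,0],[0.0025,-0.001,0.012,0,0]]

```text
t: 10.4
ee_pos: [0.5506, -0.1391, 0.1721]
orientation: [0.179, 0.984, -0.001, 0.008]
wrist_force: [1.1, 0.7, 7.5]
width: 0.0209
```

```bash
python3 z.py side10
```

```text
10.45 [ 0.5504 -0.1391  0.1718] [-0.15 -0.17  7.18] [-0.029 -0.072  0.026] [ 0.0144 -0.0049 -0.9999] [329.8 269.2]
```

View pics/side10.png

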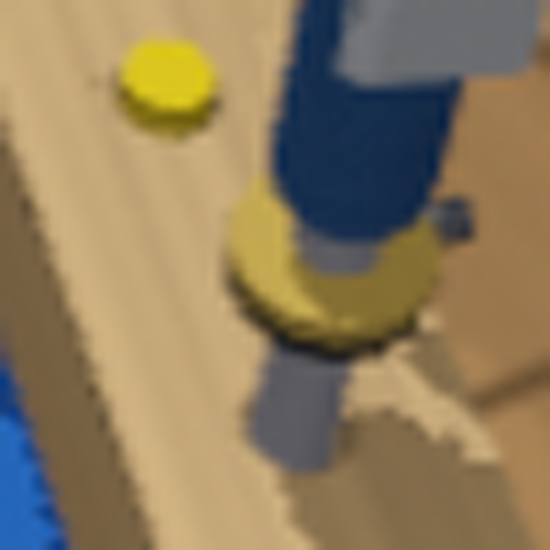

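Request:
apply_moves:
  targets:
    - [[0.0005,0,0.002,0,0],[0.001,0,0.004,0,0],[0.0013,0,0.006,0,0],[0.0013,0,0.0075,0,0],[0.0013,0,0.009,0,0],[0.0013,0,0.0105,0,0],[0.0013,0,0.012,0,0],[0.0013,0,0.0135,0,0]]

```text
t: 11.25
ee_pos: [0.5507, -0.139, 0.1604]
orientation: [0.179, 0.984, -0.001, 0.01]
wrist_force: [0.1, -0.5, 7.9]
width: 0.0205
```

```bash
python3 z.py side11
```

```text
11.3 [ 0.5505 -0.139   0.16  ] [ 0.34 -0.08  6.52] [-0.011 -0.046 -0.051] [ 0.0183 -0.0061 -0.9998] [328.8 273.5]
```

Request:
apply_moves:
  targets:
    - [[0.0005,0,0.002,0,0],[0.001,0,0.004,0,0],[0.0015,0,0.006,0,0],[0.0015,0,0.0075,0,0],[0.0015,0,0.009,0,0],[0.0015,0,0.0105,0,0],[0.0015,0,0.0115,0,0],[0.0015,0,0.0115,0,0]]

```text
t: 12.1
ee_pos: [0.5489, -0.1384, 0.1469]
orientation: [0.179, 0.984, -0.001, 0.009]
wrist_force: [0.7, 0.8, -2.4]
width: 0.0208
```

```bash
python3 z.py side12
```

```text
12.15 [ 0.5489 -0.1384  0.1469] [ 1.32 -0.96 -2.44] [-0.094 -0.299  0.005] [ 0.0164 -0.0054 -0.9999] [326.6 278.2]
```

View pics/side12.png

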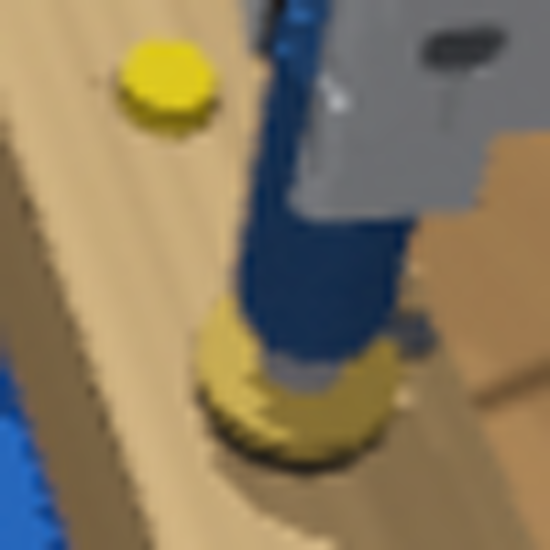

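The dowel has let go: the wrist force is back to the drift's weight alone, with the tip at about 0.059. The collar is just above the rail, so I'll feel down in small steps.

Request:
apply_moves:
  targets:
    - [[-0.001,0,0.001,0,0],[-0.0015,0,0.002,0,0],[-0.0015,0,0.003,0,0],[-0.0015,0,0.003,0,0]]

```text
t: 12.55
ee_pos: [0.55, -0.1388, 0.1434]
orientation: [0.179, 0.984, -0.001, 0.008]
wrist_force: [-0.4, 0.8, -2.5]
width: 0.021
```

Request:
apply_moves:
  targets:
    - [[0,0,0.001,0,0],[0,0,0.002,0,0],[0,0,0.003,0,0],[0,0,0.003,0,0]]

```text
t: 12.95
ee_pos: [0.55, -0.1388, 0.1403]
orientation: [0.179, 0.984, -0.001, 0.008]
wrist_force: [0.8, 0.4, -2.1]
width: 0.0208
```

```bash
python3 z.py side13
```

```text
13.0 [ 0.55   -0.1388  0.1403] [ 0.48 -0.1  -2.49] [-0.03  -0.074  0.019] [ 0.0151 -0.005  -0.9999] [326.8 280.4]
```

View pics/side13.png

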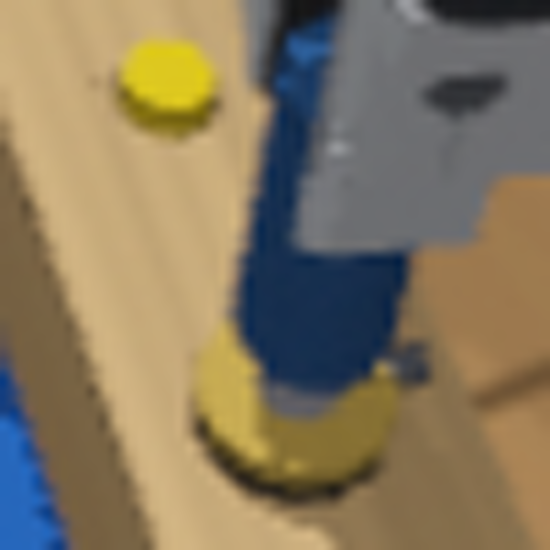

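Request:
apply_moves:
  targets:
    - [[0,0,0.001,0,0],[0,0,0.002,0,0],[0,0,0.003,0,0],[0,0,0.003,0,0]]

```text
t: 13.4
ee_pos: [0.5509, -0.1391, 0.1395]
orientation: [0.179, 0.984, -0.001, 0.01]
wrist_force: [-0.5, 0.8, 5.0]
width: 0.0208
```

Request:
apply_moves:
  targets:
    - [[0,0,0.001,0,0],[0,0,0.002,0,0],[0,0,0.003,0,0],[0,0,0.003,0,0]]

```text
t: 13.8
ee_pos: [0.5517, -0.1394, 0.1392]
orientation: [0.179, 0.984, -0.002, 0.011]
wrist_force: [-2.5, 1.8, 10.0]
width: 0.0206
```

Request:
apply_moves:
  targets:
    - [[0.001,0,0.001,0,0],[0.002,0,0.002,0,0],[0.002,0,0.003,0,0],[0.002,0,0.0033,0,0],[0.002,0,0.0033,0,0]]

```text
t: 14.3
ee_pos: [0.5515, -0.1392, 0.1391]
orientation: [0.179, 0.984, -0.002, 0.014]
wrist_force: [-0.4, 0.7, 11.4]
width: 0.0209
```

```bash
python3 z.py side14; python3 -c "
from h import *
for i in range(2):
  c=cap('side');print(ctrl.observe()['wrist_force'])
for d in ctrl.place_of('side','dark_dowel_mid')[:3]: print(d['score'],d['xy'],world(c,d['xy']))
cv2.imwrite('pics/s15.png',cv2.resize(c['pixels'][180:360,250:420,::-1],None,fx=3.3,fy=3.3))"
```

```text
14.35 [ 0.5515 -0.1392  0.1391] [-0.38  0.45 11.27] [0.023 0.193 0.023] [ 0.0271 -0.0094 -0.9996] [327.6 280.7]
[-0.71227841 -0.44756389 10.9566347 ]
[-1.13901113  0.61119374 10.47013044]
```

View pics/s15.png

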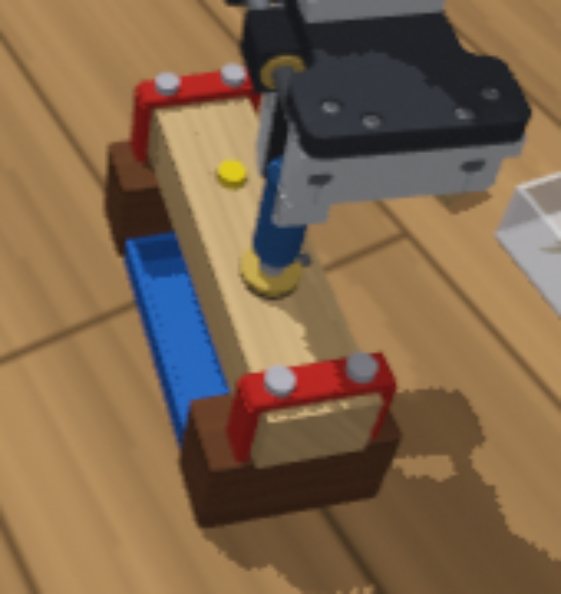

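The collar is on the rail at about 13 N. The yellow dowel hasn't moved, and the dark dowel is hidden under the rail. I'll press once more, a little harder, to reach about 15 N.

Request:
apply_moves:
  targets:
    - [[0.001,0,0.001,0,0],[0.002,0,0.002,0,0],[0.002,0,0.003,0,0],[0.002,0,0.0038,0,0],[0.002,0,0.0038,0,0],[0.002,0,0.0038,0,0],[0.002,0,0.0038,0,0]]

```text
t: 15.2
ee_pos: [0.5516, -0.1392, 0.139]
orientation: [0.179, 0.984, -0.003, 0.018]
wrist_force: [-1.1, 1.1, 13.7]
width: 0.0208
```

```bash
python3 z.py side16; python3 z.py side17
```

```text
15.25 [ 0.5516 -0.1392  0.1389] [-0.81  0.33 12.58] [0.003 0.296 0.04 ] [ 0.0335 -0.0118 -0.9994] [327.7 280.8]
15.3 [ 0.5516 -0.1392  0.139 ] [ 0.29  0.06 13.31] [ 0.035  0.295 -0.009] [ 0.0335 -0.0118 -0.9994] [327.7 280.8]
```

```bash
python3 -c "
from h import *
e=ctrl.observe()['ee_pos']; shift(e+[0,0,.03]);shift(e+[0,0,.07])"
```

```text
t 15.3 ee [ 0.5516 -0.1392  0.139 ] shift [-0.0011  0.     -0.03  ] f [ 0.29  0.06 13.31] xaxis [-0.9354  0.3517 -0.0355] z [ 0.0335 -0.0118 -0.9994] w 0.0213
t 15.3 ee [ 0.5516 -0.1392  0.139 ] shift [-0.0025  0.0001 -0.07  ] f [ 0.29  0.06 13.31] xaxis [-0.9354  0.3517 -0.0355] z [ 0.0335 -0.0118 -0.9994] w 0.0213
```

Request:
apply_moves:
  targets:
    - [[0,0,-0.002,0,0],[0,0,-0.004,0,0],[-0.0003,0,-0.008,0,0],[-0.0005,0,-0.014,0,0],[-0.0008,0,-0.021,0,0],[-0.001,0,-0.028,0,0],[-0.0012,0,-0.035,0,0],[-0.0013,0,-0.038,0,0]]

```text
t: 16.1
ee_pos: [0.5519, -0.1395, 0.1783]
orientation: [0.179, 0.984, -0.003, 0.018]
wrist_force: [-0.5, -1.2, -1.9]
width: 0.0206
```

```bash
python3 z.py side18;python3 -c "
from h import *
e=ctrl.observe()['ee_pos']; shift([.551,-.1390,.23])"
```

```text
16.15 [ 0.5519 -0.1395  0.1785] [ 0.47  0.25 -1.98] [0.023 0.201 0.004] [ 0.0351 -0.0126 -0.9993] [331.4 266.5]
t 16.15 ee [ 0.5519 -0.1395  0.1785] shift [-0.0009  0.0002 -0.0515] f [ 0.47  0.25 -1.98] xaxis [-0.9354  0.3517 -0.0373] z [ 0.0351 -0.0126 -0.9993] w 0.021
```

View pics/side18.png

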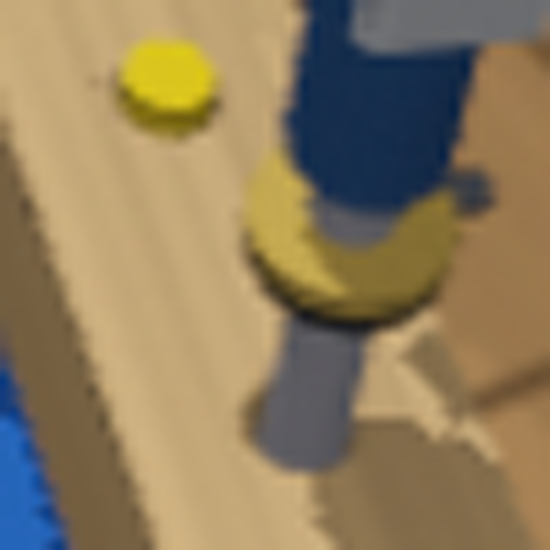

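Request:
apply_moves:
  targets:
    - [[-0.0005,0,-0.01,0,0],[-0.001,0,-0.025,0,0],[-0.0015,0,-0.04,0,0],[-0.002,0,-0.052,0,0],[-0.002,0,-0.054,0,0],[-0.002,0,-0.054,0,0]]

```text
t: 16.75
ee_pos: [0.5523, -0.1396, 0.2335]
orientation: [0.179, 0.984, -0.003, 0.019]
wrist_force: [-1.6, 0.3, -1.6]
width: 0.0208
```

```bash
python3 - <<'E'
from h import *
c=cap('side'); s=ctrl.observe(); d=shift([.4447,.2042,.23]); R=Ro.from_quat(s['orientation']).as_matrix()
for nm,ax in(('tool',R[:,2]),('vert',np.array([0,0,-1.]))):
    g=s['ee_pos']-R[:,2]*.011
    print(nm,'tip px',proj(c,g+ax*.099),'handle bottom',proj(c,g+ax*.029),'top',proj(c,g-ax*.025))
b=proj(c,s['ee_pos']).astype(int); print(b-[40,40])
cv2.imwrite('pics/s19.png',cv2.resize(c['pixels'][b[1]-40:b[1]+80,b[0]-60:b[0]+60,::-1],None,fx=5,fy=5,interpolation=2)); print('orig',b-[60,40])
c=cap('top'); 
for d in ctrl.place_of('top','dark_dowel_mid'): print(d['score'],d['xy'])
E
```

```text
t 16.8 ee [ 0.5519 -0.1395  0.2324] shift [ 0.2212  0.284  -0.0056] f [ 0.44  0.31 -0.93] xaxis [-0.9354  0.3517 -0.0372] z [ 0.035  -0.0126 -0.9993] w 0.0206
tool tip px [339.04263882 244.413182  ] handle bottom [345.56470709 210.88501788] top [351.61231953 179.79590106]
vert tip px [336.51051521 244.65790582] handle bottom [344.74635231 210.95963745] top [352.37888269 179.72989678]
[307 161]
orig [287 161]
```

View pics/s19.png

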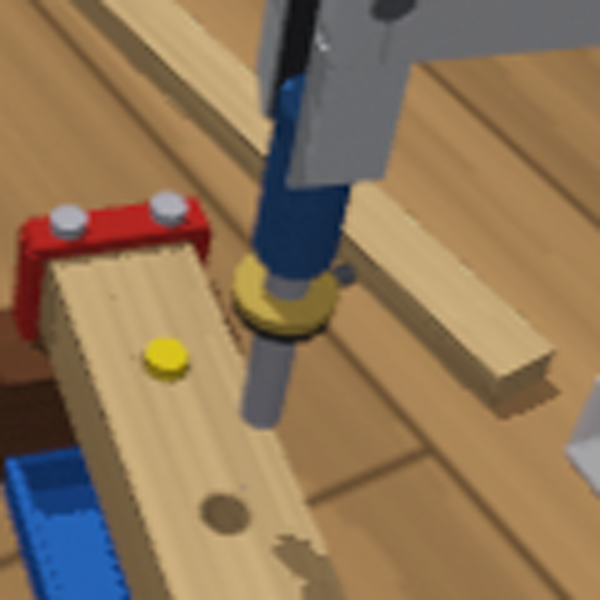

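```bash
python3 -c "
from h import *
shift([.4422,.2051,.225])"
```

```text
t 16.9 ee [ 0.5515 -0.1394  0.2315] shift [ 0.2236  0.2839 -0.0013] f [-0.01  0.27 -1.51] xaxis [-0.9354  0.3517 -0.0355] z [ 0.0334 -0.012  -0.9994] w 0.0208
```

Request:
apply_moves:
  targets:
    - [[0.02,0.026,0,0,0],[0.05,0.063,0,0,0],[0.08,0.102,0,0,0],[0.11,0.14,0,0,0],[0.14,0.178,0,0,0],[0.17,0.216,0,0,0],[0.2,0.254,0.0,0,0],[0.217,0.276,0.0,0,0]]

```text
t: 17.7
ee_pos: [0.4437, 0.1981, 0.2231]
orientation: [0.177, 0.984, -0.003, 0.017]
wrist_force: [1.0, -0.7, -1.4]
width: 0.0208
```

```bash
python3 -c "
from h import *
shift([.4422,.2051,.165])"
```

```text
t 17.7 ee [0.4437 0.1981 0.2231] shift [0.0058 0.006  0.0579] f [ 0.96 -0.72 -1.39] xaxis [-0.9366  0.3489 -0.0336] z [ 0.0317 -0.0112 -0.9994] w 0.0208
```

Request:
apply_moves:
  targets:
    - [[0.004,0.006,0,0,0],[0.0045,0.006,0.015,0,0],[0.005,0.006,0.035,0,0],[0.0055,0.006,0.055,0,0],[0.006,0.006,0.068,0,0],[0.0063,0.006,0.073,0,0],[0.0063,0.006,0.073,0,0],[0.0063,0.006,0.073,0,0]]

```text
t: 18.5
ee_pos: [0.4429, 0.2049, 0.1507]
orientation: [0.178, 0.984, -0.002, 0.017]
wrist_force: [-0.0, -0.6, -1.9]
width: 0.0206
```

```bash
cat > st.py <<'E'
from h import *
import sys
c=cap('side'); s=ctrl.observe(); R=Ro.from_quat(s['orientation']).as_matrix()
shift([.4422,.2051,.098]); tip=s['ee_pos']+R[:,2]*.088
print('tip',tip.round(4),proj(c,tip).round(1),'hole',proj(c,[.4446,.2042,.05]).round(1), 'tq',s['wrist_torque'].round(3))
cv2.imwrite(f'pics/{sys.argv[1]}.png',cv2.resize(c['pixels'][135:195,165:225,::-1],None,fx=10,fy=10,interpolation=cv2.INTER_CUBIC))
E
python3 st.py st1
```

```text
t 18.55 ee [0.443  0.2051 0.1511] shift [ 0.0027 -0.0004  0.0531] f [ 0.32 -0.63 -1.72] xaxis [-0.9363  0.3493 -0.0354] z [ 0.0339 -0.0105 -0.9994] w 0.0209
tip [0.446  0.2042 0.0632] [195.5 169.5] hole [195.6 174.4] tq [-0.005 -0.007  0.005]
```

View pics/st1.png

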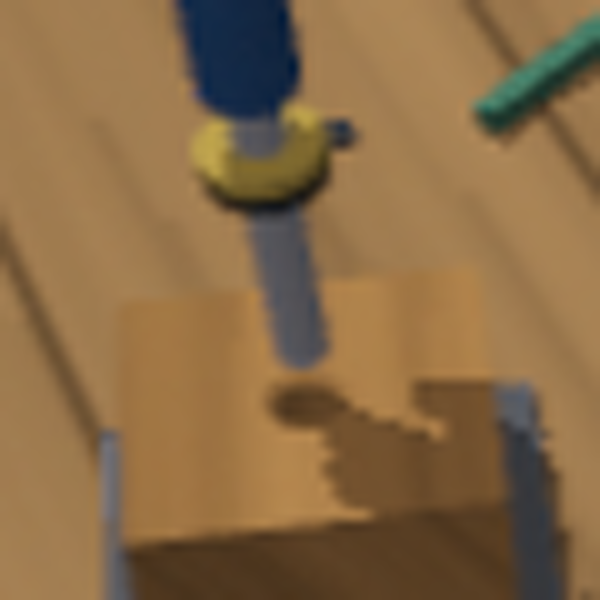

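Request:
apply_moves:
  targets:
    - [[0.001,0,0.003,0,0],[0.0013,0,0.007,0,0],[0.0013,0,0.01,0,0],[0.0014,0,0.013,0,0],[0.0014,0,0.016,0,0],[0.0014,0,0.018,0,0],[0.0014,0,0.018,0,0]]

```text
t: 19.25
ee_pos: [0.442, 0.2053, 0.1325]
orientation: [0.178, 0.984, -0.002, 0.017]
wrist_force: [-0.0, -0.3, -2.1]
width: 0.0207
```

```bash
python3 st.py st2
```

```text
t 19.3 ee [0.4422 0.2053 0.1328] shift [ 0.0011 -0.0003  0.0348] f [-0.39  0.42 -1.52] xaxis [-0.9363  0.3493 -0.035 ] z [ 0.0334 -0.0107 -0.9994] w 0.0211
tip [0.4452 0.2044 0.0449] [196.1 176.1] hole [195.6 174.4] tq [-0.05  -0.013 -0.054]
```

View pics/st2.png

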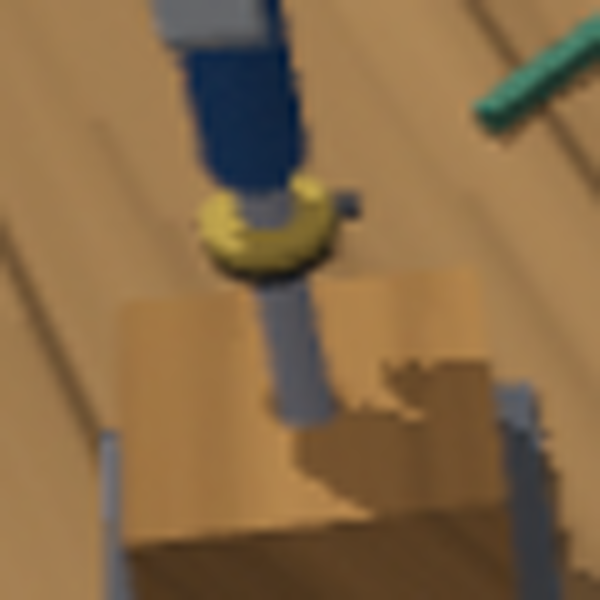

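Request:
apply_moves:
  targets:
    - [[0,0,0.002,0,0],[0,0,0.005,0,0],[0.0002,0,0.008,0,0],[0.0003,0,0.011,0,0],[0.0004,0,0.014,0,0],[0.0005,0,0.016,0,0],[0.0005,0,0.016,0,0]]

```text
t: 20.0
ee_pos: [0.442, 0.2053, 0.1163]
orientation: [0.178, 0.984, -0.003, 0.017]
wrist_force: [-0.2, -1.0, -1.6]
width: 0.0211
```

```bash
python3 st.py st3
```

```text
t 20.05 ee [0.4421 0.2053 0.1166] shift [ 0.0005 -0.0002  0.0186] f [-0.11  0.44 -0.84] xaxis [-0.9364  0.3493 -0.0346] z [ 0.0329 -0.0108 -0.9994] w 0.0206
tip [0.445  0.2044 0.0286] [197.  181.7] hole [195.6 174.4] tq [ 0.007 -0.007 -0.007]
```

Request:
apply_moves:
  targets:
    - [[0,0,0.002,0,0],[0.0002,0,0.005,0,0],[0.0003,0,0.008,0,0],[0.0004,0,0.011,0,0],[0.0005,0,0.014,0,0],[0.0005,0,0.016,0,0],[0.0005,0,0.016,0,0]]

```text
t: 20.75
ee_pos: [0.442, 0.2053, 0.1001]
orientation: [0.178, 0.984, -0.003, 0.017]
wrist_force: [0.2, -0.3, -1.8]
width: 0.0209
```

```bash
python3 st.py st4
```

```text
t 20.8 ee [0.4421 0.2053 0.1004] shift [-0.     -0.0001  0.0024] f [-0.51  0.24 -2.78] xaxis [-0.9364  0.3493 -0.0345] z [ 0.0327 -0.011  -0.9994] w 0.0209
tip [0.445  0.2043 0.0124] [197.8 187.2] hole [195.6 174.4] tq [-0.009 -0.037 -0.   ]
```

Still free of contact. I'll press down to the floor with a soft 3.5 mm command.

Request:
apply_moves:
  targets:
    - [[0,0,0.001,0,0],[0,0,0.002,0,0],[0,0,0.003,0,0],[0,0,0.0035,0,0],[0,0,0.0035,0,0]]

```text
t: 21.3
ee_pos: [0.4431, 0.2053, 0.0984]
orientation: [0.178, 0.984, -0.002, 0.018]
wrist_force: [-1.5, 0.1, 4.6]
width: 0.0205
```

```bash
python3 st.py st5
```

```text
t 21.35 ee [0.443  0.2053 0.0983] shift [ 0.0007 -0.0005  0.0003] f [-1.38 -0.98  5.91] xaxis [-0.9363  0.3494 -0.0365] z [ 0.0351 -0.0106 -0.9993] w 0.0207
tip [0.4461 0.2044 0.0104] [198.4 187.7] hole [195.6 174.4] tq [-0.253  0.272 -0.035]
```

View pics/st5.png

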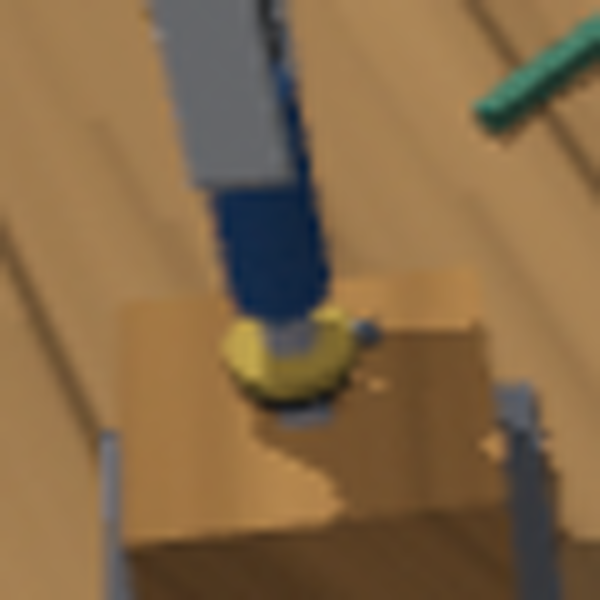

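The drift is on the hole's floor, at the same TCP height as when I gripped it. I'll release it.

Request:
apply_moves:
  targets:
    - [[0.0005,0,-0.0003,0,0],[0.0005,0,-0.0003,0,24],[0.0005,0,-0.0003,0,28],[0.0005,0,-0.0003,0,35],[0.0005,0,-0.0003,0,50],[0.0005,0,-0.0003,0,60],[0.0005,0,-0.0003,0,70],[0.0005,0,-0.0003,0,70]]
  squeeze: 10

```text
t: 22.15
ee_pos: [0.4426, 0.2055, 0.0986]
orientation: [0.178, 0.984, -0.002, 0.018]
wrist_force: [0.1, 0.3, 0.5]
width: 0.0616
```

```bash
python3 st.py st6
```

```text
t 22.2 ee [0.4426 0.2055 0.0986] shift [ 0.0002 -0.0005  0.0006] f [ 0.25  0.43 -0.01] xaxis [-0.9363  0.3494 -0.0365] z [ 0.0351 -0.0105 -0.9993] w 0.0641
tip [0.4456 0.2046 0.0107] [198.1 187.6] hole [195.6 174.4] tq [-0.015  0.026  0.019]
```

View pics/st6.png

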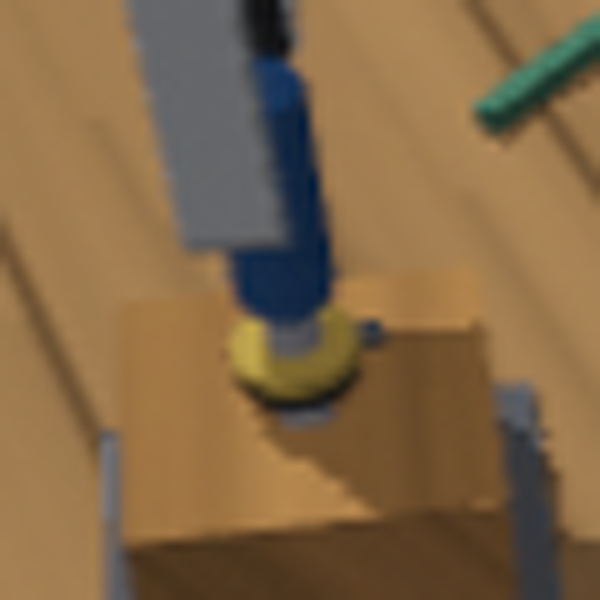

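Released, and the drift is standing. I'll raise the open gripper straight up, clear of the handle.

Request:
apply_moves:
  targets:
    - [[0,0,0,0,85],[0,0,-0.005,0,90],[-0.0005,0,-0.02,0,90],[-0.001,0,-0.045,0,90],[-0.0025,0,-0.075,0,90],[-0.0035,0,-0.11,0,90],[-0.005,0,-0.15,0,90],[-0.005,0,-0.15,0,90]]

```text
t: 23.0
ee_pos: [0.4446, 0.2063, 0.2561]
orientation: [0.178, 0.984, 0.001, 0.024]
wrist_force: [0.3, 0.4, 0.5]
width: 0.0843
```

```bash
python3 -c "
from h import *
shift([.25,.45,.25])"
```

```text
t 23.0 ee [0.4446 0.2063 0.2561] shift [ 0.2676  0.1603 -0.0046] f [0.33 0.42 0.52] xaxis [-0.9358  0.3495 -0.0465] z [ 0.0473 -0.0063 -0.9989] w 0.0843
```

Next I'll move aside so both cameras can see.

Request:
apply_moves:
  targets:
    - [[0.03,0.018,0,0,90],[0.07,0.042,0,0,90],[0.11,0.066,0,0,90],[0.15,0.09,0,0,90],[0.19,0.114,0,0,90],[0.22,0.132,0,0,90],[0.24,0.144,0,0,90],[0.24,0.144,0,0,90]]

```text
t: 23.8
ee_pos: [0.2682, 0.4266, 0.2455]
orientation: [0.175, 0.984, 0.001, 0.023]
wrist_force: [0.9, -1.2, 0.9]
width: 0.0845
```

```bash
python3 - <<'E'
from h import *
np.set_printoptions(precision=4,suppress=True)
W={'top':((335,160,357,180),(305,150,328,172),(150,210,182,235)),'side':((320,253,345,275),(308,222,330,242),(180,135,205,172))}
ims=[]
for n in W:
    c=cap(n,n+'end.png')
    a=blob(c,W[n][1],YEL); print(n,'pale',a, atz(c,a[0],.104))
    a=blob(c,W[n][2],BLUE); print('drift',a, atz(c,a[0],.133))
    v,u=np.mgrid[0:384,0:512]; E=np.array(c['extrinsics']);K=c['K'];z=c['depth']
    P=np.stack([(u-K[0][2])/K[0][0]*z,(v-K[1][2])/K[1][1]*z,z],-1)-E[:3,3]; P=P@E[:3,:3]
    s=(z>0)&(np.hypot(P[...,0]-.443,P[...,1]-.194)<.03)&(P[...,2]>.085)&(P[...,2]<.16)
    q=P[s]; print('handle',len(q),q.mean(0),q.min(0),q.max(0))
    for d in ctrl.place_of(n,'dark_dowel_mid')[:3]: print('dark',d['score'],d['xy'],world(c,d['xy']))
    ims.append(c['pixels'][:,:,::-1])
a=cv2.resize(ims[0][125:245,140:400],None,fx=3,fy=3,interpolation=2); b=cv2.resize(ims[1][120:350,150:400],None,fx=2.5,fy=2.5,interpolation=2)
cv2.imwrite('pics/e1.png',a); cv2.imwrite('pics/e2.png',b)
E
```

```text
top pale (array([316.2222, 159.5778]), array([313, 156,   7,   8,  45])) [ 0.5684 -0.0815  0.104 ]
drift (array([161.8119, 222.495 ]), array([156, 218,  12,  10, 101])) [0.4446 0.2019 0.133 ]
handle 166 [0.4443 0.2006 0.1251] [0.4345 0.1926 0.087 ] [0.4551 0.2129 0.1379]
side pale (array([319.878 , 231.3902]), array([316, 229,   9,   6,  41])) [ 0.5667 -0.0815  0.104 ]
drift (array([191.7342, 152.6261]), array([186, 140,  12,  27, 222])) [0.4364 0.1723 0.133 ]
handle 255 [0.4425 0.1998 0.1133] [0.4331 0.1939 0.0851] [0.4548 0.2171 0.1343]
```

View pics/e1.png

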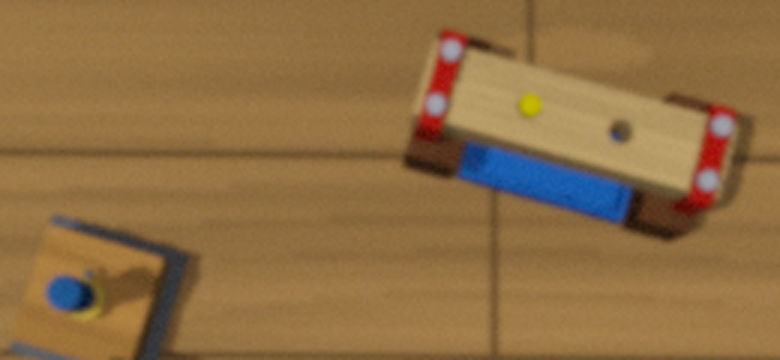

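View pics/e2.png

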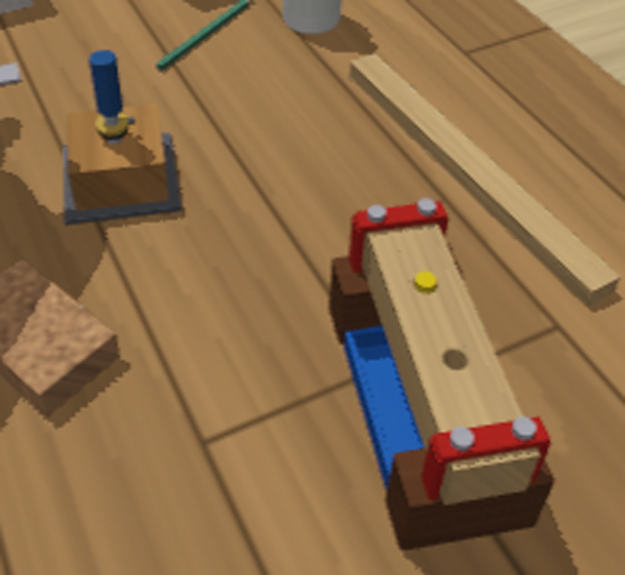

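The end pictures show the bore empty, with the blue tray visible through it at top (347,169). The yellow dowel is unmoved and the drift stands in its stand at its original height. The gripper is clear, so I'm handing in.

```bash
python3 -c "
from h import *
print(ctrl.observe()['qd'].round(3)); print(ctrl.sign_off())"
```

```text
[-0.011 -0.003 -0.002  0.002 -0.001  0.003]
the job is handed in; nothing more can be done
None
```

I pushed the dark dowel out of its bore with the drift, seated and pressed the collar on the rail, and put the drift back in its stand. I handed the job in at about 24 s of the 72 s. `sign_off` reports no verdict.

**Forces:** While sliding, the dowel resisted with about 9 N. It let go with the drift's tip about 59–60 mm above the table, and the collar met the rail with the tip at about 52 mm. I pressed the collar at about 13 N, then at about 15 N, holding each for a few tenths of a second. The highest readings I saw stayed well under 25 N, but I only read the force at the end of each move and at each picture.

**Last checks:**
- **Bore:** it is empty, and the tray's blue floor shows through it.
- **Yellow dowel:** it is within about 0.3 mm of where it was in both cameras.
- **Drift:** it stands on the hole's floor, at the same gripper height as when I picked it up, and is close to upright.
- **Gripper:** it is well clear of everything.

**Not confirmed:** I never saw the dark dowel in the tray, because it lies out of sight under the rail and the detector did not find it. That it is in the tray is inferred from the empty bore and the release I felt. The tool also tilted by about 0.035 rad while pushing, but this did not stop the drift going fully home.

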